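# Release a sample cassette from the mixer and set it on the cold plate

## Task

The mixing run is over: swing the mixer's hold-down bar up past upright so that it stays open, slide the sample cassette out of the open end of its guide channel, and set it down gently, upright, in the middle of the blue cold plate and square with it (long side along long side). Leave the bar open, and do not move the bottle, the jar or the timer or put the cassette on the white mat.

Things in the scene. Friction and masses are not known exactly. Their poses are not given: they have to be found in the camera images.
- mixer: White bench mixer with an aluminium deck, fixed to the bench. Housing from x -75 (front) to +95 mm and y -82 to +82 mm about its origin, which lies on the bench under the middle of the cassette's place. Deck top 50 mm above the bench; on it a guide channel with dark rails, see channel. z up; -x, its front, faces the robot at yaw 0.
- channel (a point): Middle of the channel on the deck, axes as the mixer's. Rails along y, y -55 to +55 mm, 16 mm high, inner faces 81 mm apart; their inward lips (63 mm apart, underside 11.5 mm above deck) lie over the cassette's flange: it cannot be lifted out, only slid. Stop at +y, open at -y (robot's right): it leaves along -y, clear of the lips once its origin is 103 mm out.
- bar (a joint): Angle of the hold-down bar, rad: 0 = down (level, 2 mm above the caps of the cassette), it may start up to 0.12 raised; grows as the free end swings up and away from the robot (towards the mixer's +x); 1.57 = upright; stop at 1.85. A stiff friction hinge: the bar stays wherever it is left; about 2 N at the grip moves it.
- bar_hinge (a point): Hinge of the hold-down bar: on the hinge axis (parallel to the mixer's y) mid-width of the bar; in the mixer's frame at x +72, y -30, z 93 mm. Fixed to the mixer, axes parallel to the mixer's. It stands between two dark cheeks.
- bar_grip (a point): Centre of the red roller grip on the bar's free end, 170 mm from the hinge; when down, beyond the housing's front, nothing beneath. Roller 22 mm diameter, 30 mm long along the mixer's y, flat ends free. Steel bar 18 mm wide, 10 thick, across the cassette on the -y side of its handle: while down it bars the handle's way out. The point's axes turn with the bar.
- cassette: White sample cassette, 0.14 to 0.28 kg: flange 76 (x) x 96 (y) x 8 mm, block 56 x 88 mm up to 30 mm, twelve orange and green tube caps up to 36 mm, a yellow handle in the middle. Origin: centre of its underside; it starts on the mixer's deck, axes along the mixer's, within 4 mm of the mixer's centre along y.
- cassette_handle (a point): Point to grip in the cassette's yellow handle, on the cassette's vertical centre line, 62 mm above its underside. The handle is an upright block 24 mm (x) x 16 mm (y), its top 74 mm above the underside (38 mm above the caps).
- cold_plate: Blue plate fixed to the bench, 104 (x) x 132 (y) x 8 mm; origin: centre of its underside, so its top is at z = 8 mm. Its long side is along its y, as the cassette's is.
- white_mat: White mat, fixed, same size as the cold plate: the wrong place. Which of the two lies nearer the mixer varies.
- reagent_bottle: Loose glass bottle with orange cap, 60 mm diameter, 130 mm high; origin: centre of its underside. To be left alone.
- jar: Loose white jar with green lid, 60 mm diameter, 70 mm high; origin: centre of its underside. To be left alone.
- timer: Loose grey bench timer, 50 x 80 x 24 mm; origin: centre of its underside. To be left alone.
Mind the look-alikes: they are no part of the job. Of the things that look like the cold_plate, the largest one is meant.

How it is judged:
By the outcome, as a careful person would: the job done as asked, in the order asked, and still so for the second after the job is handed in, with the robot touching nothing.
It also fails if it takes over 54 s, if anything falls off the work surface, if the arm or the gripper's body presses on something with over 40 N, if the wrist force passes 120 N, or if a joint passes its speed limit or range.

## Robot

A 6-joint arm with a two-finger parallel gripper is mounted at the origin on the work surface. World frame = base frame: x ahead of the robot, y to its left, z up, the work surface at z = 0. Lengths are in m, angles in rad, forces in N, time in s.
With the tool pointing down it reaches from about 0.425 to 0.95 m from the base axis. Payload 3.5 kg.
Tool frame: the origin (TCP) lies midway between the tips of the shut fingers; the grasp point (between the pads) lies 19 mm behind it; z points along the fingers, y is the direction in which the jaws open and shut (so a half turn about z gives the same grasp; the last joint's range is limited). The gripper opens to 85 mm and grips with 20 to 120 N. Pads are 22 mm wide; open, the fingers measure 114 mm over their backs; the gripper's body (76 mm by 85 mm) begins 54 mm behind the grasp point. The pads swing forward as they close: fully open they stand 13 mm farther back than shut.
Start: joints at [-1.417, 0.286, 1.577, -0, 1.279, -0.15], TCP at [0.202, -0.644, 0.231] pointing down, gripper open.
Joint ranges: [-2.77, 2.77], [-0.9, 2.22], [0.21, 2.48], [-1.53, 4.67], [0.24, 2.81], [-2.84, 2.84]. Speed limits (rad/s): [2.79, 2.79, 3.14, 3.14, 3.14, 3.14].

## Interface

Orientations are given as a unit quaternion [x, y, z, w].
In Python, from plant import ctrl gives the robot as it stands.
- The arm moves only by the tool apply_moves, never from a script. Its argument "moves" is a list that holds one entry, the list of rows, each a list of 7 numbers: the shift along the tool's x, y, z in m, then the turn, a rotation vector about the tool's x, y, z in degrees, then the gripper's target within -1 to 1 (shut at 1, half-way at 0, fully open at -1). In form: [[[tx, ty, tz, ax, ay, az, hand], ...]]. A call has 1 to 12 rows; each row shifts and turns the pose as measured when the row begins, along the tool's axes as they then stand; what a row does not reach is not made up. A row lasts 1/10 s, in which the tool goes at most 50 mm and 8.59 degrees, less where a joint would pass 70% of its speed; a pose out of reach is approached as far as the arm can. A call with a gripper value outside its range is refused whole. The fingers move at their own pace and stop on an object; "force" is the grip in N (left out, the last holds). Time passes only in rows, so rows that do not move let the fingers close. It gives the time, the measured TCP pose, the force and the opening at its end, in the units of the state.
- ctrl.get_state(): the state, without advancing time (a new reading comes with each control period).
- ctrl.read_camera(name): name is "scene" or "top" or "wrist"; returns the picture (384x512x3 uint8, red, green, blue); there is no depth.
- ctrl.get_calibration(name): a dict with "camera_matrix" (3x3 intrinsics, pixels), "cam_to_world" (4x4, takes a point from camera to world coordinates). Camera axes: x right, y up, looking along -z (the intrinsics and any distortion apply to the point x, -y, -z); pixel columns grow to the right and rows downward; lengths in m; the calibration is good to about 2 mm. A picture is of the moment at which its call begins: read the wrist's pose just before it. get_calibration takes no time and is no camera call; for the wrist camera it gives the pose at the moment of the call.
- ctrl.sign_off(): hands the job in, once; it reports no verdict.
The state is a dict: "time": time; "qpos": joint angles; "dq": joint speeds; "joint_efforts": joint torques, N m; "eef_pos": TCP position; "tcp_rot": TCP orientation; "contact_force": force on the tool from outside, world axes, zero at the start; "wrist_torque": the same for the moment, N m; "opening": opening from 0.0 (shut) to 1.0 (fully open).
Only numpy, scipy, OpenCV 4.12 (cv2) and the standard library are available. Lean on these libraries where they do the work, as an engineer would, in place of code of your own. Each camera call takes 0.05 s, during which the arm holds its last target. There are 200 camera calls.

## Working session

There is one attempt and no reset: what is moved stays moved. The work goes in short steps, Python scripts to look and compute and a tool call to move; the robot and the scene stay as the last step left them, time stands still between calls to the robot, and variables do not carry over. Pictures are saved under pics/ and viewed, about 8 in all and at most 12, crops included, and the job is handed in when it is done.

Besides the shell and the picture viewer there is one more tool, called after ">>>" in YAML: its name, and indented under it one key for each argument. apply_moves: Moves the arm, as the interface text tells. Its arguments: {"type":"object","properties":{"moves":{"type":"array","items":{"type":"array","items":{"type":"array","items":{"type":"number"}}}},"force":{"type":"number"}},"required":["moves"]}

```bash
mkdir -p pics; ls; python3 - <<'E'
from plant import ctrl
import cv2,numpy as np
s=ctrl.get_state();print(s)
for n in("scene","top"):
    im=ctrl.read_camera(n);cv2.imwrite(f"pics/{n}0.png",im[:,:,::-1])
    c=ctrl.get_calibration(n);print(n,c)
E
```

```text
pics
{'time': 0.0, 'qpos': array([-1.41696285e+00,  2.87213604e-01,  1.57814759e+00,  9.97505936e-06,
        1.27861074e+00, -1.49997789e-01]), 'dq': array([ 0.00029854,  0.00045355, -0.00090138,  0.0010794 , -0.00044211,
       -0.00073608]), 'joint_efforts': array([-1.24571534e-04, -4.05980015e+01, -2.92624730e+01, -1.61687690e-04,
        5.88948184e-03,  4.39777025e-06]), 'eef_pos': array([ 0.20187696, -0.64342646,  0.22993114]), 'tcp_rot': array([ 9.88482514e-01,  1.51330447e-01,  2.49287051e-06, -1.18965050e-03]), 'contact_force': array([-0.24240241, -0.11022785, -0.63284005]), 'wrist_torque': array([ 0.01351137, -0.03188046, -0.00913142]), 'opening': 0.9989747688795124}
scene {'camera_matrix': array([[414.92720194,   0.        , 255.87465815],
       [  0.        , 414.92720194, 192.67920528],
       [  0.        ,   0.        ,   1.        ]]), 'cam_to_world': array([[-0.51039476, -0.66991182,  0.53918025,  1.12657443],
       [ 0.85991712, -0.40219358,  0.31429742,  0.37371834],
       [ 0.00630328,  0.62406609,  0.78134614,  0.93103615],
       [ 0.        ,  0.        ,  0.        ,  1.        ]])}
top {'camera_matrix': array([[434.08878192,   0.        , 246.68246291],
       [  0.        , 434.08878192, 187.53813953],
       [  0.        ,   0.        ,   1.        ]]), 'cam_to_world': array([[-0.00273738,  0.99645254, -0.08411204,  0.45373989],
       [-0.99999094, -0.00300178, -0.00301702,  0.02988768],
       [-0.0032588 ,  0.08410302,  0.99645174,  1.32700443],
       [ 0.        ,  0.        ,  0.        ,  1.        ]])}
```

View pics/top0.png

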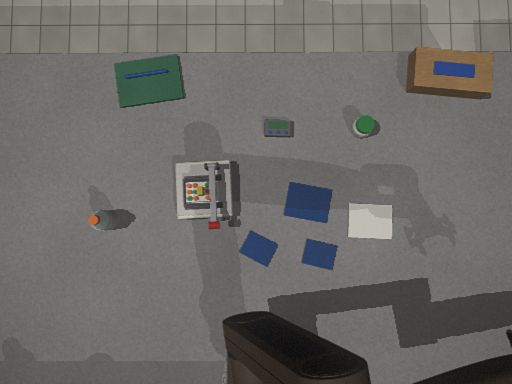

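View pics/scene0.png

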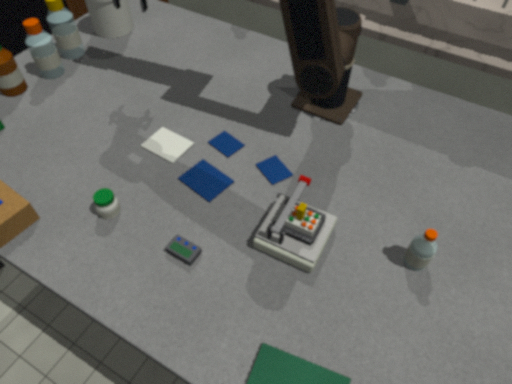

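The top view shows the mixer at about (205,190), with the red grip at (214,225), the cassette with its yellow handle at (200,191), and the largest blue plate at (308,202). The white mat is at (370,222), the bottle at (95,220), the timer at (278,128) and the jar at (365,125). The scene view agrees.

```bash
cat > h.py <<'E'
import cv2,numpy as np
from plant import ctrl
def ray(c,px):
    K,T=c["camera_matrix"],c["cam_to_world"]
    u=np.atleast_2d(px).astype(float)
    d=np.c_[(u[:,0]-K[0,2])/K[0,0],-(u[:,1]-K[1,2])/K[1,1],-np.ones(len(u))]@T[:3,:3].T
    return T[:3,3],d
def plane(c,px,z):
    o,d=ray(c,px);return o+d*((z-o[2])/d[:,2])[:,None]
def proj(c,P):
    K,T=c["camera_matrix"],c["cam_to_world"]
    p=(np.atleast_2d(P)-T[:3,3])@T[:3,:3]
    return np.c_[K[0,2]+K[0,0]*p[:,0]/-p[:,2],K[1,2]-K[1,1]*p[:,1]/-p[:,2]]
def tri(c1,p1,c2,p2):
    (o,d),(q,e)=ray(c1,p1),ray(c2,p2);d,e=d[0],e[0]
    t=np.linalg.lstsq(np.c_[d,-e],q-o,rcond=None)[0]
    a,b=o+d*t[0],q+e*t[1];return (a+b)/2,np.linalg.norm(a-b)
HSV={"red":[(0,150,90),(6,255,255)],"yellow":[(22,130,110),(32,255,255)],"blue":[(105,120,40),(125,255,255)]}
def blobs(im,col,n=3):
    m=cv2.inRange(cv2.cvtColor(im,cv2.COLOR_RGB2HSV),*map(np.array,HSV[col]))
    cs=sorted(cv2.findContours(m,cv2.RETR_EXTERNAL,cv2.CHAIN_APPROX_NONE)[0],key=cv2.contourArea)[::-1][:n]
    return [(cv2.contourArea(k),(lambda M:np.array([M["m10"],M["m01"]])/max(M["m00"],1e-9))(cv2.moments(k)),k) for k in cs]
E
python3 - <<'E'
from h import *
np.set_printoptions(precision=4,suppress=True)
I={n:cv2.imread(f"pics/{n}0.png")[:,:,::-1].copy() for n in("scene","top")}
C={n:ctrl.get_calibration(n) for n in I}
for col in HSV:
    for n in I:
        for a,p,k in blobs(I[n],col):
            print(col,n,a,p,plane(C[n],p,{"red":.1,"yellow":.12,"blue":.008}[col])[0])
for n in I:
    k=[b for b in blobs(I[n],"blue",6)]
    k=max(k,key=lambda b:b[0])[2]
    P=plane(C[n],k[:,0,:],.008)[:,:2]
    print(n,"plate rect",cv2.minAreaRect((P*1000).astype(np.float32)))
for col in("red","yellow"):
    b=[blobs(I[n],col,1)[0][1] for n in("scene","top")]
    print(col,tri(C["scene"],b[0],C["top"],b[1]))
c=C["top"]
hsv=cv2.cvtColor(I["top"],cv2.COLOR_RGB2HSV)
m=((hsv[:,:,1]<40)&(hsv[:,:,2]>150)).astype(np.uint8)
m[:150]=0;m[240:]=0
for k in cv2.findContours(m,0,1)[0]:
    if cv2.contourArea(k)>100:print("white",cv2.contourArea(k),cv2.boundingRect(k),cv2.minAreaRect((plane(c,k[:,0],.05)[:,:2]*1000).astype(np.float32)))
E
```

```text
red scene 41.5 [304.9116 179.0602] [0.4471 0.1268 0.1   ]
red top 51.0 [213.4804 224.9477] [0.4518 0.1274 0.1   ]
yellow scene 47.0 [302.1631 206.883 ] [0.5469 0.1668 0.12  ]
yellow scene 37.0 [55.9099  3.1667] [ 0.1534 -1.1082  0.12  ]
yellow top 32.5 [199.3385 190.5744] [0.5475 0.1656 0.12  ]
blue scene 1106.5 [205.6727 179.9816] [ 0.5242 -0.1472  0.008 ]
blue scene 508.0 [273.7349 169.5679] [0.3864 0.0031 0.008 ]
blue scene 422.0 [225.7291 143.5126] [ 0.3683 -0.1797  0.008 ]
blue top 1335.0 [307.6707 202.1605] [ 0.5199 -0.1514  0.008 ]
blue top 688.5 [258.2779 248.2888] [ 0.3813 -0.0006  0.008 ]
blue top 684.0 [319.1243 254.0365] [ 0.3636 -0.1835  0.008 ]
scene plate rect ((522.6573486328125, -148.8919677734375), (129.1592254638672, 100.66495513916016), 79.3137435913086)
top plate rect ((520.2867431640625, -151.25599670410156), (129.24644470214844, 101.32719421386719), 79.13768768310547)
red (array([0.4516, 0.1277, 0.105 ]), np.float64(0.0013957193970239885))
yellow (array([0.5473, 0.1662, 0.12  ]), np.float64(0.0013058140287700074))
white 1391.5 (348, 203, 44, 36) ((462.8648681640625, -326.4438781738281), (126.07354736328125, 99.15402221679688), 87.47311401367188)
white 549.0 (176, 161, 37, 58) ((556.5265502929688, 189.03114318847656), (167.83497619628906, 106.88758087158203), 0.6281667947769165)
```

The plate is at about (0.521,-0.150) with yaw about -11°. The two views agree within 3 mm and the size is right. The bar grip is at (0.452,0.128,0.105) and the handle at (0.547,0.166). I'm moving toward the mixer for a closer look.

>>> apply_moves:
  moves:
    - [[0, 0, 0, 0, 0, 6, -1], [0, 0, 0, 0, 0, 6, -1], [0.034, -0.034, -0.009, 0, 0, 0, -1], [0.034, -0.034, -0.009, 0, 0, 0, -1], [0.034, -0.034, -0.009, 0, 0, 0, -1], [0.034, -0.034, -0.009, 0, 0, 0, -1], [0.034, -0.034, -0.009, 0, 0, 0, -1], [0.034, -0.034, -0.009, 0, 0, 0, -1], [0.034, -0.034, -0.009, 0, 0, 0, -1], [0.034, -0.034, -0.009, 0, 0, 0, -1]]

```text
time: 1.1
eef_pos: [0.4511, -0.3433, 0.2959]
tcp_rot: [0.999, 0.037, -0.003, -0.008]
contact_force: [0.7, -0.8, -1.0]
opening: 1.002
```

```bash
python3 - <<'E'
from h import *
np.set_printoptions(precision=4,suppress=True)
s=ctrl.get_state();print(s["time"],s["eef_pos"],s["tcp_rot"]);c=ctrl.get_calibration("wrist");print(c)
E
```

```text
1.1 [ 0.4511 -0.3433  0.2959] [ 0.9993  0.0365 -0.0025 -0.0083]
{'camera_matrix': array([[287.4334,   0.    , 252.8533],
       [  0.    , 287.4334, 191.7416],
       [  0.    ,   0.    ,   1.    ]]), 'cam_to_world': array([[ 0.0743,  0.9593,  0.2725,  0.5194],
       [-0.9971,  0.0759,  0.0046, -0.3406],
       [-0.0162, -0.272 ,  0.9622,  0.4376],
       [ 0.    ,  0.    ,  0.    ,  1.    ]])}
```

>>> apply_moves:
  moves:
    - [[0.013, -0.047, 0, 0, 0, 0, -1], [0.013, -0.047, 0, 0, 0, 0, -1], [0.013, -0.047, 0, 0, 0, 0, -1], [0.013, -0.047, 0, 0, 0, 0, -1], [0, 0, 0, 0, 0, 0, -1]]

```text
time: 1.6
eef_pos: [0.4915, -0.1425, 0.2984]
tcp_rot: [0.999, 0.04, -0.002, -0.009]
contact_force: [-0.1, -0.4, 0.2]
opening: 0.997
```

```bash
python3 - <<'E'
from h import *
np.set_printoptions(precision=4,suppress=True)
s=ctrl.get_state();c=ctrl.get_calibration("wrist");im=ctrl.read_camera("wrist");cv2.imwrite("pics/w1.png",im[:,:,::-1])
print(s["time"],s["eef_pos"],s["tcp_rot"],s["dq"])
for a,p,k in blobs(im,"blue",4):
    P=plane(c,k[:,0],.008)[:,:2]*1000
    print(a,p,plane(c,p,.008),cv2.minAreaRect(P.astype(np.float32)),cv2.boundingRect(k))
E
```

```text
1.6 [ 0.4915 -0.1425  0.2984] [ 0.9992  0.0399 -0.0018 -0.0092] [-0.0426  0.0087  0.001  -0.059  -0.025  -0.0175]
5825.5 [263.58  137.522] [[ 0.5224 -0.1507  0.008 ]] ((520.3099365234375, -151.0187225341797), (129.01461791992188, 100.81143951416016), 79.39515686035156) (215, 94, 101, 88)
2272.0 [163.5033 216.5318] [[ 0.3841 -0.0016  0.008 ]] ((382.5874938964844, -1.7953376770019531), (91.42457580566406, 72.91738891601562), 62.449058532714844) (130, 186, 69, 62)
2165.0 [274.5451 235.8783] [[ 0.3664 -0.183   0.008 ]] ((365.4142150878906, -183.18458557128906), (91.18669891357422, 71.54408264160156), 76.58869171142578) (243, 209, 66, 54)
```

>>> apply_moves:
  moves:
    - [[0.027, -0.042, 0, 0, 0, 0, -1], [0.027, -0.042, 0, 0, 0, 0, -1], [0.013, -0.047, 0, 0, 0, 0, -1], [0, -0.047, 0, 0, 0, 0, -1], [0, -0.047, 0, 0, 0, 0, -1], [0, -0.047, 0, 0, 0, 0, -1], [0, 0, 0, 0, 0, 0, -1]]

```text
time: 2.35
eef_pos: [0.5402, 0.1287, 0.2985]
tcp_rot: [0.999, 0.031, -0.004, -0.007]
contact_force: [0.4, -0.5, -0.1]
opening: 0.999
```

```bash
python3 - <<'E'
from h import *
np.set_printoptions(precision=4,suppress=True)
s=ctrl.get_state();c=ctrl.get_calibration("wrist");im=ctrl.read_camera("wrist");cv2.imwrite("pics/w2.png",im[:,:,::-1]);np.save("w2.npy",c["cam_to_world"])
print(s["time"],s["eef_pos"],s["tcp_rot"],s["dq"])
for col,z in(("red",.105),("yellow",.122)):
  for a,p,k in blobs(im,col,2): print(col,a,p,plane(c,p,z),cv2.boundingRect(k))
E
```

```text
2.35 [0.5402 0.1287 0.2985] [ 0.9995  0.0314 -0.0041 -0.0066] [-0.0688  0.0109  0.0055 -0.066  -0.0111 -0.0216]
red 244.0 [251.502  238.1393] [[0.4516 0.1272 0.105 ]] (241, 230, 22, 15)
yellow 301.0 [222.4236 162.6362] [[0.5493 0.1657 0.122 ]] (215, 152, 16, 23)
```

View pics/w2.png

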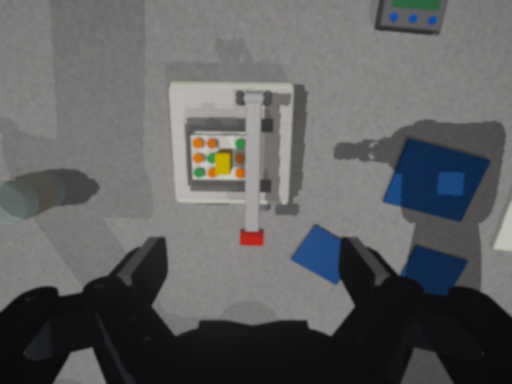

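In the wrist view the bar runs from the hinge at about (253,98) to the red roller at (251,238). The handle is at (222,163), and the housing's front edge runs from (177,203) to (287,204).

```bash
python3 - <<'E'
from h import *
np.set_printoptions(precision=4,suppress=True)
c=ctrl.get_calibration("wrist");c["cam_to_world"]=np.load("w2.npy")
im=cv2.imread("pics/w2.png")[:,:,::-1].copy()
# edges: front and left/right, rear of housing top, fit lines on bright mask
m=cv2.cvtColor(im,cv2.COLOR_RGB2HSV); m=((m[:,:,2]>170)&(m[:,:,1]<50)).astype(np.uint8);m[:70]=0;m[215:]=0;m[:,:150]=0;m[:,310:]=0
def fit(pts):
    P=plane(c,pts,.05)[:,:2]
    vx,vy,x,y=cv2.fitLine(P.astype(np.float32),cv2.DIST_HUBER,0,1e-4,1e-4).ravel();return np.degrees(np.arctan2(vy,vx)),x,y
cols=[u for u in range(185,280) if not 238<u<268]
print("front",fit([(u,np.where(m[:,u])[0].max()+.5) for u in cols]))
print("rear",fit([(u,np.where(m[:,u])[0].min()-.5) for u in cols]))
rows=range(95,190)
print("left",fit([(np.where(m[v])[0].min()-.5,v) for v in rows]))
print("right",fit([(np.where(m[v])[0].max()+.5,v) for v in rows]))
g=cv2.cvtColor(im,cv2.COLOR_RGB2GRAY)
A=plane(c,(253,98),.098);B=plane(c,blobs(im,"red",1)[0][1],.107);d=(A-B)[0];print("hinge",A,"grip",B,np.degrees(np.arctan2(d[1],d[0])),np.hypot(*d[:2]))
k=blobs(im,"red",1)[0][2];P=plane(c,k[:,0],.107)*1000;print("grip rect",cv2.minAreaRect(P[:,:2].astype(np.float32)))
E
```

```text
front (np.float32(-25.788437), np.float32(0.5098267), np.float32(0.17100582))
rear (np.float32(-87.10946), np.float32(0.6375119), np.float32(0.17659135))
left (np.float32(2.992064), np.float32(0.5723709), np.float32(0.2424748))
right (np.float32(2.9856122), np.float32(0.56934565), np.float32(0.08592574))
hinge [[0.6211 0.1363 0.098 ]] grip [[0.4525 0.1272 0.107 ]] 3.083842265851977 0.16875343844767118
grip rect ((454.0375671386719, 127.35513305664062), (19.251113891601562, 26.671405792236328), 4.041285037994385)
```

```bash
cat >> h.py <<'E'
from scipy.spatial.transform import Rotation as Ro
def go(pos,yaw):
    s=ctrl.get_state();R=Ro.from_quat(s["tcp_rot"])
    T=Ro.from_euler("z",yaw,degrees=True)*Ro.from_matrix(np.diag([1.,-1,-1]))
    print("t=%.2f"%s["time"],s["eef_pos"].round(4),"shift(cur axes)",R.inv().apply(np.array(pos)-s["eef_pos"]).round(4),"shift(target axes)",T.inv().apply(np.array(pos)-s["eef_pos"]).round(4),"turn",(R.inv()*T).as_rotvec(degrees=True).round(2),"F",s["contact_force"].round(1),"open",round(s["opening"],3))
E
python3 -c "
from h import *
go([.4525,.1273,.080],3.0)"
```

```text
t=2.40 [0.5405 0.1265 0.2982] shift(cur axes) [-0.086  -0.0036  0.219 ] shift(target axes) [-0.0878 -0.0054  0.2182] turn [-0.67  0.46  0.51] F [-0.2 -0.2 -0.1] open 1.0
```

>>> apply_moves:
  moves:
    - [[0, 0, 0, -0.7, 0.5, 0.5, -1], [-0.044, -0.003, 0, 0, 0, 0, -1], [-0.044, -0.003, 0, 0, 0, 0, -1], [0, 0, 0.04, 0, 0, 0, -1], [0, 0, 0.04, 0, 0, 0, -1], [0, 0, 0.04, 0, 0, 0, -1], [0, 0, 0.03, 0, 0, 0, -1], [0, 0, 0, 0, 0, 0, -1]]

```text
time: 3.2
eef_pos: [0.4545, 0.1124, 0.1446]
tcp_rot: [1.0, 0.014, 0.004, 0.004]
contact_force: [0.1, -0.7, -1.3]
opening: 1.0
```

```bash
python3 - <<'E'
from h import *
c=ctrl.get_calibration("wrist");im=ctrl.read_camera("wrist");cv2.imwrite("pics/w3.png",im[:,:,::-1])
go([.4525,.1273,.080],3.0)
for a,p,k in blobs(im,"red",2): print(a,p,plane(c,p,.107),cv2.boundingRect(k))
E
```

```text
t=3.25 [0.456  0.1125 0.1469] shift(cur axes) [-0.0039 -0.0155  0.0667] shift(target axes) [-0.0027 -0.015   0.0669] turn [ 0.52 -0.72 -1.37] F [ 0.4 -0.2  0.4] open 1.0
1066.5 [228.24456946 219.6707298 ] [[0.45282677 0.12831796 0.107     ]] (207, 205, 44, 29)
```

View pics/w3.png

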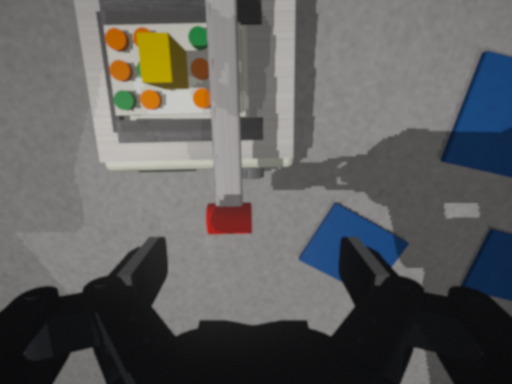

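The grip is confirmed at (0.453,0.128), and the roller lies between the fingers, 16 mm to the left of centre. I'll correct that and descend.

>>> apply_moves:
  moves:
    - [[-0.003, -0.016, 0, 0.5, -0.7, -1.4, -1], [0, 0, 0.025, 0, 0, 0, -1], [0, 0, 0, 0, 0, 0, -1]]

```text
time: 3.55
eef_pos: [0.4572, 0.1286, 0.1277]
tcp_rot: [1.0, 0.026, 0.005, -0.001]
contact_force: [-0.7, -0.6, -0.1]
opening: 0.997
```

```bash
python3 -c "
from h import *
go([.4528,.128,.080],3.0)"
```

```text
t=3.55 [0.4572 0.1286 0.1277] shift(cur axes) [-0.0049  0.0004  0.0477] shift(target axes) [-0.0044  0.0004  0.0477] turn [-0.06 -0.56 -0.06] F [-0.7 -0.6 -0.1] open 0.997
```

>>> apply_moves:
  moves:
    - [[-0.005, 0, 0.017, 0, -0.5, 0, -1], [0, 0, 0.02, 0, 0, 0, -1], [0, 0, 0.012, 0, 0, 0, -1], [0, 0, 0, 0, 0, 0, -1]]

```text
time: 3.95
eef_pos: [0.4569, 0.1299, 0.0829]
tcp_rot: [1.0, 0.027, 0.006, -0.001]
contact_force: [-0.5, 0.3, 0.5]
opening: 1.004
```

```bash
python3 -c "
from h import *
go([.4528,.128,.080],3.0)"
```

```text
t=3.95 [0.4569 0.1299 0.0829] shift(cur axes) [-0.0042  0.0017  0.0029] shift(target axes) [-0.0042  0.0017  0.0029] turn [-0.1  -0.66  0.04] F [-0.5  0.3  0.5] open 1.004
```

>>> apply_moves:
  moves:
    - [[-0.005, 0.002, 0.003, 0, -0.6, 0, -1], [0, 0, 0, 0, 0, 0, 1], [0, 0, 0, 0, 0, 0, 1], [0, 0, 0, 0, 0, 0, 1], [0, 0, 0, 0, 0, 0, 1], [0, 0, 0, 0, 0, 0, 1], [0, 0, 0, 0, 0, 0, 1]]
  force: 35

```text
time: 4.65
eef_pos: [0.4533, 0.1281, 0.0824]
tcp_rot: [1.0, 0.026, 0.002, -0.001]
contact_force: [-0.7, 0.5, -0.7]
opening: 0.341
```

```bash
python3 -c "
from h import *
print(ctrl.get_state()['qpos'])
go([.4528,.128,.080],3.0)"
```

```text
[0.05799995 0.01480334 2.18076082 0.00332058 0.9414439  1.57418947]
t=4.65 [0.4533 0.1281 0.0824] shift(cur axes) [-0.0006  0.      0.0024] shift(target axes) [-0.0005  0.      0.0024] turn [-0.16 -0.26  0.02] F [-0.7  0.5 -0.7] open 0.341
```

>>> apply_moves:
  moves:
    - [[0.003, 0, -0.023, 0, 0, 0, 1], [0.006, 0, -0.023, 0, 0, 0, 1], [0.009, 0, -0.022, 0, 0, 0, 1], [0.012, 0, -0.02, 0, 0, 0, 1], [0, 0, 0, 0, 0, 0, 1]]

```text
time: 5.15
eef_pos: [0.4814, 0.1295, 0.1687]
tcp_rot: [1.0, 0.026, -0.001, -0.002]
contact_force: [0.5, 0.7, 1.5]
opening: 0.346
```

```bash
python3 -c "
from h import *
s=ctrl.get_state();p=s['eef_pos']
d=p[:2]-np.array([.6211,.1363]);print('radius',np.hypot(np.hypot(*d),p[2]+.019-.093),'ang',np.arctan2(p[2]+.019-.093,np.hypot(*d)))
go(p,3.0)"
```

```text
radius 0.1689330031444496 ang 0.5950531561472449
t=5.15 [0.4814 0.1295 0.1687] shift(cur axes) [0. 0. 0.] shift(target axes) [0. 0. 0.] turn [-0.22  0.08 -0.04] F [0.5 0.7 1.5] open 0.346
```

>>> apply_moves:
  moves:
    - [[0.015, 0, -0.019, 0, 0, 0, 1], [0.017, 0, -0.016, 0, 0, 0, 1], [0.019, 0, -0.014, 0, 0, 0, 1], [0.021, 0, -0.011, 0, 0, 0, 1], [0.022, 0, -0.008, 0, 0, 0, 1], [0, 0, 0, 0, 0, 0, 1]]

```text
time: 5.75
eef_pos: [0.5623, 0.1335, 0.2294]
tcp_rot: [0.999, 0.027, -0.025, 0.0]
contact_force: [0.5, 0.6, -1.4]
opening: 0.343
```

```bash
python3 -c "
from h import *
s=ctrl.get_state();p=s['eef_pos']
d=np.array([.6211,.1363])-p[:2];x=d@[np.cos(.0524),np.sin(.0524)];print('radius',np.hypot(x,p[2]+.019-.093),'ang',np.arctan2(p[2]+.019-.093,x))
go(p,3.0)"
```

```text
radius 0.1661556587658436 ang 1.208471091396763
t=5.75 [0.5623 0.1335 0.2294] shift(cur axes) [0. 0. 0.] shift(target axes) [0. 0. 0.] turn [-0.06  2.86  0.08] F [ 0.5  0.6 -1.4] open 0.343
```

>>> apply_moves:
  moves:
    - [[0.023, 0, -0.008, 0, 1.5, 0, 1], [0.023, 0, -0.004, 0, 1.5, 0, 1], [0.024, 0, -0.001, 0, 0, 0, 1], [0.024, 0, 0.003, 0, 0, 0, 1], [0, 0, 0, 0, 0, 0, 1]]

```text
time: 6.25
eef_pos: [0.6519, 0.1379, 0.2367]
tcp_rot: [1.0, 0.028, -0.005, 0.001]
contact_force: [1.1, 1.1, 2.4]
opening: 0.346
```

```bash
python3 -c "
from h import *
s=ctrl.get_state();p=s['eef_pos']
d=np.array([.6211,.1363])-p[:2];x=d@[np.cos(.0524),np.sin(.0524)];print('radius',np.hypot(x,p[2]+.019-.093),'ang',np.arctan2(p[2]+.019-.093,x))
go(p,3.0)"
```

```text
radius 0.16557924763059864 ang 1.7580540471819228
t=6.25 [0.6519 0.1379 0.2367] shift(cur axes) [0. 0. 0.] shift(target axes) [0. 0. 0.] turn [0.12 0.61 0.16] F [1.1 1.1 2.4] open 0.346
```

Bar angle is about 1.75. Releasing and rising.

>>> apply_moves:
  moves:
    - [[0, 0, 0, 0, 0.6, 0, -1], [0, 0, 0, 0, 0, 0, -1], [0, 0, 0, 0, 0, 0, -1], [0, 0, 0, 0, 0, 0, -1], [0, 0, 0, 0, 0, 0, -1], [0, 0, -0.04, 0, 0, 0, -1], [0, 0, -0.04, 0, 0, 0, -1], [-0.045, 0, 0, 0, 0, 0, -1], [-0.045, 0, 0, 0, 0, 0, -1], [-0.045, -0.01, 0, 0, 0, 0, -1], [-0.01, -0.01, 0, 0, 0, 0, -1], [0, 0, 0, 0, 0, 0, -1]]

```text
time: 7.45
eef_pos: [0.4975, 0.1491, 0.3138]
tcp_rot: [1.0, 0.028, -0.003, 0.002]
contact_force: [-0.0, -0.5, -0.0]
opening: 1.004
```

```bash
python3 - <<'E'
from h import *
c=ctrl.get_calibration("wrist");im=ctrl.read_camera("wrist");cv2.imwrite("pics/w4.png",im[:,:,::-1])
for col,z in(("red",.26),("yellow",.124)):
  for a,p,k in blobs(im,col,1): print(col,a,p,plane(c,p,z),cv2.boundingRect(k))
go([.548,.166,.093],3.0)
E
```

```text
yellow 267.0 [239.2247191  124.96816479] [[0.5488709  0.16637794 0.124     ]] (232, 115, 15, 22)
t=7.50 [0.4982 0.1487 0.3137] shift(cur axes) [ 0.0522 -0.0155  0.2202] shift(target axes) [ 0.0507 -0.0146  0.2207] turn [0.25 0.4  0.14] F [0.3 1.1 0.2] open 1.001
```

View pics/w4.png

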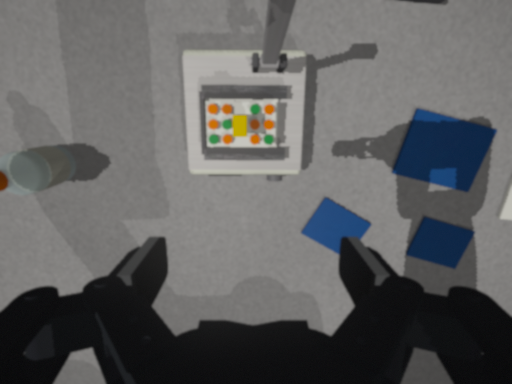

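The bar stands open and the handle is free at (239,125), which maps to (0.549,0.166). That agrees with the earlier fix. Descending.

>>> apply_moves:
  moves:
    - [[0.045, -0.014, 0, 0.2, 0.4, 0.1, -1], [0.006, 0, 0.04, 0, 0, 0, -1], [0, 0, 0.045, 0, 0, 0, -1], [0, 0, 0.045, 0, 0, 0, -1], [0, 0, 0.02, 0, 0, 0, -1], [0, 0, 0, 0, 0, 0, -1]]

```text
time: 8.1
eef_pos: [0.5599, 0.1641, 0.1579]
tcp_rot: [1.0, 0.026, 0.004, 0.001]
contact_force: [-0.7, -0.3, 0.2]
opening: 1.0
```

```bash
python3 - <<'E'
from h import *
go([.548,.166,.094],3.0)
c=ctrl.get_calibration("wrist");im=ctrl.read_camera("wrist");cv2.imwrite("pics/w5.png",im[:,:,::-1])
for a,p,k in blobs(im,"yellow",1): print(a,p,plane(c,p,.124),cv2.boundingRect(k))
E
```

```text
t=8.10 [0.5599 0.1641 0.1579] shift(cur axes) [-0.0123 -0.0026  0.0638] shift(target axes) [-0.0118 -0.0025  0.0639] turn [ 0.14 -0.43 -0.05] F [-0.7 -0.3  0.2] open 1.0
713.5 [248.04998832 236.4085494 ] [[0.54807145 0.16651927 0.124     ]] (236, 220, 25, 34)
```

View pics/w5.png

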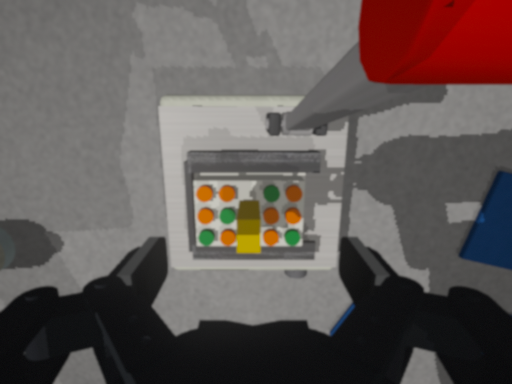

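In the wrist view the handle sits between the fingers at about (249,240). The bar and roller are up and to the right, clear of the gripper. Correcting and descending.

>>> apply_moves:
  moves:
    - [[-0.013, -0.002, 0.01, 0, -0.4, 0, -1], [0, 0, 0.02, 0, 0, 0, -1], [0, 0, 0.02, 0, 0, 0, -1], [0, 0, 0, 0, 0, 0, -1]]

```text
time: 8.55
eef_pos: [0.5562, 0.1653, 0.1159]
tcp_rot: [1.0, 0.025, 0.008, 0.001]
contact_force: [0.5, -1.1, -0.7]
opening: 0.999
```

```bash
python3 - <<'E'
from h import *
go([.546,.166,.094],3.0)
E
```

```text
t=8.55 [0.5562 0.1653 0.1159] shift(cur axes) [-0.0105 -0.0012  0.0217] shift(target axes) [-0.0101 -0.0012  0.0219] turn [ 0.12 -0.96 -0.11] F [ 0.5 -1.1 -0.7] open 0.999
```

>>> apply_moves:
  moves:
    - [[-0.01, -0.001, 0.004, 0, -0.9, 0, -1], [-0.002, 0, 0.009, 0, -0.3, 0, -1], [-0.002, 0, 0.006, 0, -0.2, 0, -1], [0, 0, 0, 0, 0, 0, -1]]

```text
time: 8.95
eef_pos: [0.5461, 0.1659, 0.1018]
tcp_rot: [1.0, 0.025, 0.0, 0.001]
contact_force: [0.1, -0.3, 0.3]
opening: 0.996
```

```bash
python3 - <<'E'
from h import *
go([.546,.166,.094],3.0)
E
```

```text
t=8.95 [0.5461 0.1659 0.1018] shift(cur axes) [-0.0001 -0.0001  0.0078] shift(target axes) [-0.     -0.0001  0.0078] turn [ 0.08 -0.04 -0.11] F [ 0.1 -0.3  0.3] open 0.996
```

>>> apply_moves:
  moves:
    - [[0, 0, 0.007, 0, 0, 0, -1], [0, 0, 0, 0, 0, 0, -1], [0, 0, 0, 0, 0, 0, 1], [0, 0, 0, 0, 0, 0, 1], [0, 0, 0, 0, 0, 0, 1], [0, 0, 0, 0, 0, 0, 1], [0, 0, 0, 0, 0, 0, 1], [0, 0, 0, 0, 0, 0, 1], [0, 0, 0, 0, 0, 0, 1]]
  force: 50

```text
time: 9.85
eef_pos: [0.547, 0.166, 0.0955]
tcp_rot: [1.0, 0.025, 0.002, 0.001]
contact_force: [0.2, -0.5, 0.4]
opening: 0.174
```

```bash
python3 - <<'E'
from h import *
go([.546,.166,.094],3.0)
E
```

```text
t=9.85 [0.547  0.166  0.0955] shift(cur axes) [-0.001  -0.      0.0015] shift(target axes) [-0.001  -0.      0.0015] turn [ 0.07 -0.18 -0.11] F [ 0.2 -0.5  0.4] open 0.174
```

Gripped at 15–16 mm opening. Next is a slight lift, then sliding toward -y.

>>> apply_moves:
  moves:
    - [[0, 0, -0.0015, 0, 0, 0, 1], [0, 0.012, 0, 0, 0, 0, 1], [0, 0.012, 0, 0, 0, 0, 1], [0, 0, 0, 0, 0, 0, 1]]

```text
time: 10.25
eef_pos: [0.5469, 0.1399, 0.0956]
tcp_rot: [1.0, 0.026, -0.0, 0.001]
contact_force: [0.2, 0.3, -0.4]
opening: 0.181
```

```bash
cat >> h.py <<'E'
def chan():
    s=ctrl.get_state();a=np.radians(3);p=s["eef_pos"]-np.array([.547,.166,.0955])
    print("mixer-axes shift mm",(1000*np.array([p[0]*np.cos(a)+p[1]*np.sin(a),-p[0]*np.sin(a)+p[1]*np.cos(a),p[2]])).round(1),"moment",s["wrist_torque"].round(2))
    go(s["eef_pos"],3.0)
E
python3 -c "
from h import *
chan()"
```

```text
mixer-axes shift mm [ -1.4 -26.    0.1] moment [-0.08  0.    0.02]
t=10.25 [0.5469 0.1399 0.0956] shift(cur axes) [0. 0. 0.] shift(target axes) [0. 0. 0.] turn [ 0.12  0.01 -0.06] F [ 0.2  0.3 -0.4] open 0.181
```

>>> apply_moves:
  moves:
    - [[0.001, 0.015, -0.001, 0, 0, 0, 1], [0.001, 0.015, 0, 0, 0, 0, 1], [0, 0, 0, 0, 0, 0, 1]]

```text
time: 10.55
eef_pos: [0.5505, 0.1066, 0.0964]
tcp_rot: [1.0, 0.025, -0.0, 0.001]
contact_force: [0.1, 0.0, -3.2]
opening: 0.179
```

```bash
python3 -c "
from h import *
chan()"
```

```text
mixer-axes shift mm [  0.4 -59.5   0.9] moment [ 0.01 -0.02  0.03]
t=10.55 [0.5505 0.1066 0.0964] shift(cur axes) [0. 0. 0.] shift(target axes) [0. 0. 0.] turn [ 0.14  0.05 -0.12] F [ 0.1  0.  -3.2] open 0.179
```

>>> apply_moves:
  moves:
    - [[0, 0.015, 0, 0, 0, 0, 1], [0, 0.015, 0, 0, 0, 0, 1], [0, 0.015, 0, 0, 0, 0, 1], [0, 0.012, 0, 0, 0, 0, 1], [0, 0, 0, 0, 0, 0, 1]]

```text
time: 11.05
eef_pos: [0.5535, 0.045, 0.0964]
tcp_rot: [1.0, 0.024, -0.0, 0.001]
contact_force: [0.6, 0.4, -1.7]
opening: 0.175
```

```bash
python3 -c "
from h import *
chan()"
```

```text
mixer-axes shift mm [ 1.000e-01 -1.211e+02  9.000e-01] moment [0.01 0.   0.03]
t=11.05 [0.5535 0.045  0.0964] shift(cur axes) [0. 0. 0.] shift(target axes) [0. 0. 0.] turn [ 0.08  0.06 -0.26] F [ 0.6  0.4 -1.7] open 0.175
```

>>> apply_moves:
  moves:
    - [[0, 0, -0.025, 0, 0, 0, 1], [0, 0, -0.03, 0, 0, 0, 1], [-0.009, 0.035, 0, 0, 0, 0, 1], [-0.009, 0.04, 0, 0, 0, 0, 1], [-0.009, 0.04, 0, 0, 0, 0, 1], [-0.009, 0.04, 0, 0, 0, 0, 1], [-0.006, 0.03, 0, 0, 0, 0, 1], [0, 0, 0, 0, 0, 5, 1], [0, 0, 0, 0, 0, 5, 1], [0, 0, 0, 0, 0, 4, 1], [0, 0, 0, 0, 0, 0, 1]]

```text
time: 12.15
eef_pos: [0.5194, -0.1474, 0.1541]
tcp_rot: [0.995, -0.103, 0.001, -0.001]
contact_force: [-0.1, -0.0, -2.3]
opening: 0.179
```

```bash
python3 - <<'E'
from h import *
go([.521,-.151,.053],-10.7)
c=ctrl.get_calibration("wrist");im=ctrl.read_camera("wrist");cv2.imwrite("pics/w6.png",im[:,:,::-1]);np.save("w6.npy",c["cam_to_world"])
go([.521,-.151,.053],-10.7)
for a,p,k in blobs(im,"blue",2): print(a,p,cv2.boundingRect(k))
E
```

```text
t=12.15 [ 0.5194 -0.1474  0.1541] shift(cur axes) [0.0022 0.0034 0.1011] shift(target axes) [0.0022 0.0032 0.1011] turn [-0.1  -0.08 -1.09] F [-0.1 -0.  -2.3] open 0.179
t=12.20 [ 0.5194 -0.1473  0.1541] shift(cur axes) [0.0022 0.0034 0.1011] shift(target axes) [0.0022 0.0033 0.1011] turn [-0.1  -0.08 -1.  ] F [-0.   0.4 -2.7] open 0.177
3418.0 [255.81972889 142.11970938] (190, 127, 131, 30)
302.0 [137.21136865 318.76545254] (126, 306, 24, 27)
```

View pics/w6.png

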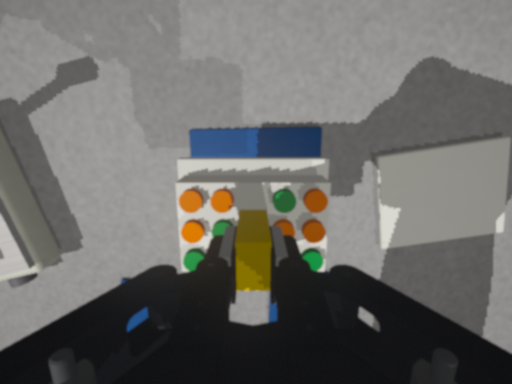

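```bash
python3 - <<'E'
from h import *
c=ctrl.get_calibration("wrist");c["cam_to_world"]=np.load("w6.npy")
im=cv2.imread("pics/w6.png")[:,:,::-1].copy();g=cv2.cvtColor(im,cv2.COLOR_RGB2HSV)
a=np.radians(-10.7);Rm=np.array([[np.cos(a),np.sin(a)],[-np.sin(a),np.cos(a)]])
loc=lambda px,z:(1000*(Rm@(plane(c,px,z)[:,:2]-[.521,-.151]).T).T).round(1)
S=g[:,:,1].astype(int);B=(S>120)&(g[:,:,0]>100)&(g[:,:,0]<130)
top=[(u,np.where(B[:160,u])[0].min()-.5) for u in range(200,316,5)]
bot=[(u,np.where(B[:165,u])[0].max()+.5) for u in range(200,316,5)]
lr=[(np.where(B[v,180:340])[0][[0,-1]]+180) for v in range(133,150,4)]
print("plate rear edge (x 52)",loc(top,.008)[::6]);
print("plate sides (+-66)",[loc([(l-.5,v),(r+.5,v)],.008)[:,1] for (l,r),v in zip(lr,range(133,150,4))])
print("flange rear (x 38)",loc(bot,.1166)[::6])
W=(g[:,:,2]>120)&(S<60)
for v in(164,170,176):
    r=np.where(np.abs(np.diff(g[v,:,2].astype(int)))>25)[0];print(v,r)
print("flange corners (y+-48)",loc([(177,160),(329,160)],.1166))
s=ctrl.get_state();print("tcp loc",1000*Rm@(s["eef_pos"][:2]-[.521,-.151]))
E
```

```text
plate rear edge (x 52) [[ 49.9  54.3]
 [ 50.3  24.8]
 [ 49.8  -4.6]
 [ 50.2 -34. ]]
plate sides (+-66) [array([ 64.9, -64.1]), array([ 64.2, -64.3]), array([ 64.5, -64.5]), array([ 64.8, -63.7]), array([ 64.1, -63.8])]
flange rear (x 38) [[ 39.1  35.6]
 [ 38.7  16.8]
 [ 39.   -2. ]
 [ 38.7 -20.8]]
164 []
170 []
176 []
flange corners (y+-48) [[ 37.1  50.3]
 [ 35.4 -45.4]]
tcp loc [-2.24610486  3.29432359]
```

The cassette is over the plate and parallel to it within about 1°. It is offset about 3 mm in y, and x is right. I'll correct that and descend most of the way.

>>> apply_moves:
  moves:
    - [[0, 0.003, 0, 0, 0, -0.5, 1], [0, 0, 0.025, 0, 0, 0, 1], [0, 0, 0.025, 0, 0, 0, 1], [0, 0, 0.022, 0, 0, 0, 1], [0, 0, 0, 0, 0, 0, 1]]

```text
time: 12.7
eef_pos: [0.5206, -0.1503, 0.0819]
tcp_rot: [0.996, -0.093, 0.003, -0.0]
contact_force: [0.0, 0.6, -2.2]
opening: 0.172
```

```bash
python3 - <<'E'
from h import *
go([.5188,-.1502,.0535],-11.2)
E
```

```text
t=12.70 [ 0.5206 -0.1503  0.0819] shift(cur axes) [-0.002   0.0003  0.0284] shift(target axes) [-0.0018  0.0003  0.0284] turn [-0.05 -0.33  0.57] F [ 0.   0.6 -2.2] open 0.172
```

>>> apply_moves:
  moves:
    - [[-0.002, 0, 0.01, 0, -0.4, 0.5, 1], [-0.001, 0, 0.01, 0, -0.1, 0, 1], [0, 0, 0, 0, 0, 0, 1]]

```text
time: 13.0
eef_pos: [0.5189, -0.1501, 0.0627]
tcp_rot: [0.995, -0.096, -0.0, -0.0]
contact_force: [-0.1, 0.3, -2.3]
opening: 0.177
```

```bash
python3 - <<'E'
from h import *
go([.5188,-.1502,.0535],-11.2)
E
```

```text
t=13.00 [ 0.5189 -0.1501  0.0627] shift(cur axes) [-0.0001  0.0001  0.0092] shift(target axes) [-0.0001  0.0001  0.0092] turn [0.   0.03 0.15] F [-0.1  0.3 -2.3] open 0.177
```

>>> apply_moves:
  moves:
    - [[0, 0, 0.005, 0, 0, 0, 1], [0, 0, 0, 0, 0, 0, 1]]

```text
time: 13.2
eef_pos: [0.5197, -0.1505, 0.0584]
tcp_rot: [0.995, -0.096, 0.001, 0.0]
contact_force: [-0.4, 0.8, -2.0]
opening: 0.178
```

```bash
python3 - <<'E'
from h import *
go([.5188,-.1502,.0535],-11.2)
c=ctrl.get_calibration("wrist");im=ctrl.read_camera("wrist");cv2.imwrite("pics/w7.png",im[:,:,::-1]);np.save("w7.npy",c["cam_to_world"])
E
```

```text
t=13.20 [ 0.5197 -0.1505  0.0584] shift(cur axes) [-0.001  -0.0001  0.0049] shift(target axes) [-0.001  -0.0001  0.0049] turn [ 0.03 -0.08  0.17] F [-0.4  0.8 -2. ] open 0.178
```

View pics/w7.png

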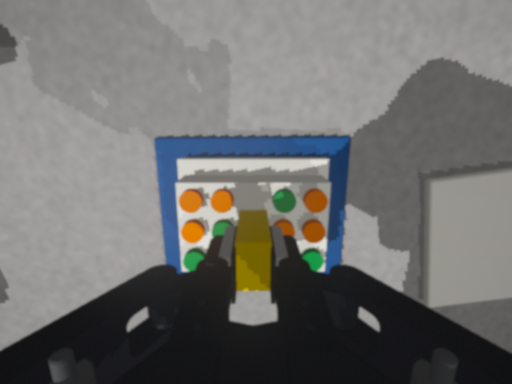

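The margins are equal left and right (about 19 px each) and the cassette is square with the plate. Lowering the last 5 mm.

>>> apply_moves:
  moves:
    - [[-0.001, 0, 0.002, 0, 0, 0, 1], [0, 0, 0.0015, 0, 0, 0, 1], [0, 0, 0.001, 0, 0, 0, 1], [0, 0, 0, 0, 0, 0, 1]]

```text
time: 13.65
eef_pos: [0.5202, -0.1511, 0.0556]
tcp_rot: [0.995, -0.096, 0.003, 0.001]
contact_force: [0.4, -0.0, -2.9]
opening: 0.181
```

```bash
python3 - <<'E'
from h import *
go([.5188,-.1502,.0535],-11.2)
E
```

```text
t=13.65 [ 0.5202 -0.1511  0.0556] shift(cur axes) [-0.0015 -0.0006  0.0021] shift(target axes) [-0.0015 -0.0006  0.0021] turn [ 0.1  -0.32  0.17] F [ 0.4 -0.  -2.9] open 0.181
```

>>> apply_moves:
  moves:
    - [[-0.0015, -0.0005, 0.0005, 0, -0.3, 0, 1], [0, 0, 0.0012, 0, 0, 0, 1], [0, 0, 0, 0, 0, 0, 1]]

```text
time: 13.95
eef_pos: [0.5188, -0.1503, 0.0539]
tcp_rot: [0.995, -0.096, -0.0, 0.001]
contact_force: [-1.0, -0.2, -2.1]
opening: 0.182
```

```bash
python3 - <<'E'
from h import *
go([.5188,-.1502,.0535],-11.2)
E
```

```text
t=13.95 [ 0.5188 -0.1503  0.0539] shift(cur axes) [-0.     -0.0001  0.0004] shift(target axes) [-0.     -0.0001  0.0004] turn [ 0.1  -0.01  0.17] F [-1.  -0.2 -2.1] open 0.182
```

Not touching yet; still carrying the weight.

>>> apply_moves:
  moves:
    - [[0, 0, 0.0008, 0, 0, 0, 1], [0, 0, 0, 0, 0, 0, 1]]

```text
time: 14.15
eef_pos: [0.519, -0.1504, 0.0537]
tcp_rot: [0.995, -0.096, 0.0, 0.001]
contact_force: [-0.2, 0.5, -3.6]
opening: 0.178
```

```bash
python3 - <<'E'
from h import *
go([.5188,-.1502,.0535],-11.2)
E
```

```text
t=14.15 [ 0.519  -0.1504  0.0537] shift(cur axes) [-0.0003 -0.0002  0.0002] shift(target axes) [-0.0003 -0.0002  0.0002] turn [ 0.11 -0.02  0.18] F [-0.2  0.5 -3.6] open 0.178
```

>>> apply_moves:
  moves:
    - [[0, 0, 0.001, 0, 0, 0, 1], [0, 0, 0.001, 0, 0, 0, 1], [0, 0, 0, 0, 0, 0, 1]]

```text
time: 14.45
eef_pos: [0.5194, -0.1506, 0.0538]
tcp_rot: [0.995, -0.096, -0.0, 0.001]
contact_force: [-0.5, -0.9, -2.5]
opening: 0.176
```

```bash
python3 - <<'E'
from h import *
go([.5188,-.1502,.0535],-11.2)
E
```

```text
t=14.45 [ 0.5194 -0.1506  0.0538] shift(cur axes) [-0.0007 -0.0003  0.0003] shift(target axes) [-0.0007 -0.0003  0.0003] turn [0.11 0.01 0.19] F [-0.5 -0.9 -2.5] open 0.176
```

>>> apply_moves:
  moves:
    - [[0, 0, 0.002, 0, 0, 0, 1], [0, 0, 0, 0, 0, 0, 1]]

```text
time: 14.65
eef_pos: [0.52, -0.1509, 0.0539]
tcp_rot: [0.995, -0.096, -0.0, 0.001]
contact_force: [-0.1, -0.2, -1.8]
opening: 0.18
```

```bash
python3 - <<'E'
from h import *
go([.5188,-.1502,.0535],-11.2)
E
```

```text
t=14.65 [ 0.52   -0.1509  0.0539] shift(cur axes) [-0.0013 -0.0005  0.0004] shift(target axes) [-0.0013 -0.0005  0.0004] turn [0.12 0.   0.2 ] F [-0.1 -0.2 -1.8] open 0.18
```

>>> apply_moves:
  moves:
    - [[-0.002, 0, 0.003, 0, 0, 0, 1], [-0.001, 0, 0, 0, 0, 0, 1], [0, 0, 0, 0, 0, 0, 1]]

```text
time: 14.95
eef_pos: [0.5197, -0.1512, 0.0536]
tcp_rot: [0.995, -0.096, 0.003, 0.002]
contact_force: [0.1, -0.6, -0.4]
opening: 0.174
```

```bash
python3 - <<'E'
from h import *
go([.5188,-.1502,.0535],-11.2)
print(ctrl.get_state()["qpos"])
E
```

```text
t=14.95 [ 0.5197 -0.1512  0.0536] shift(cur axes) [-0.0011 -0.0008  0.0001] shift(target axes) [-0.0011 -0.0008  0.0001] turn [ 0.17 -0.36  0.18] F [ 0.1 -0.6 -0.4] open 0.174
[-4.70176348e-01  2.11833938e-01  2.02625364e+00 -1.42590724e-03
  8.96696430e-01  1.29377068e+00]
```

The force has fallen to about 0 at the expected height, so the plate is carrying the cassette. Releasing and rising.

>>> apply_moves:
  moves:
    - [[0, 0, 0, 0, 0, 0, 1], [0, 0, 0, 0, 0, 0, -1], [0, 0, 0, 0, 0, 0, -1], [0, 0, 0, 0, 0, 0, -1], [0, 0, 0, 0, 0, 0, -1], [0, 0, 0, 0, 0, 0, -1], [0, 0, -0.02, 0, 0, 0, -1], [0, 0, -0.04, 0, 0, 0, -1], [0, 0, -0.045, 0, 0, 0, -1], [0, 0, -0.045, 0, 0, 0, -1], [-0.04, 0, -0.03, 0, 0, 0, -1], [0, 0, 0, 0, 0, 0, -1]]

```text
time: 16.15
eef_pos: [0.4783, -0.1426, 0.2373]
tcp_rot: [0.995, -0.096, 0.0, 0.001]
contact_force: [-0.5, -0.4, 1.1]
opening: 1.003
```

```bash
python3 - <<'E'
from h import *
go([.5188,-.1502,.0535],-11.2)
c=ctrl.get_calibration("wrist");im=ctrl.read_camera("wrist");cv2.imwrite("pics/w8.png",im[:,:,::-1])
sc=ctrl.read_camera("scene");cv2.imwrite("pics/s8.png",sc[:,:,::-1])
a=np.radians(-10.7);Rm=np.array([[np.cos(a),np.sin(a)],[-np.sin(a),np.cos(a)]])
m=cv2.inRange(cv2.cvtColor(im,cv2.COLOR_RGB2HSV),*map(np.array,HSV["blue"]))
k=max(cv2.findContours(m,0,1)[0],key=cv2.contourArea)
print("plate outer",cv2.minAreaRect((plane(c,k[:,0],.008)[:,:2]*1000).astype(np.float32)))
for _,p,k in blobs(im,"yellow",1):print("handle loc to plate",1000*Rm@(plane(c,p,.08)[0,:2]-[.521,-.151]),cv2.minAreaRect(k))
cv2.imwrite("pics/both.png",np.vstack([im[:280],sc[60:300]])[:,:,::-1])
E
```

```text
t=16.15 [ 0.4783 -0.1426  0.2373] shift(cur axes) [ 0.0411 -0.0006  0.1839] shift(target axes) [ 0.0412 -0.0004  0.1838] turn [ 0.12 -0.06  0.19] F [-0.5 -0.4  1.1] open 1.003
plate outer ((520.7737426757812, -150.91860961914062), (129.20669555664062, 100.67599487304688), 79.08451080322266)
handle loc to plate [ 1.12608625 -1.05446727] ((253.5, 135.5), (23.0, 15.0), 90.0)
```

View pics/both.png

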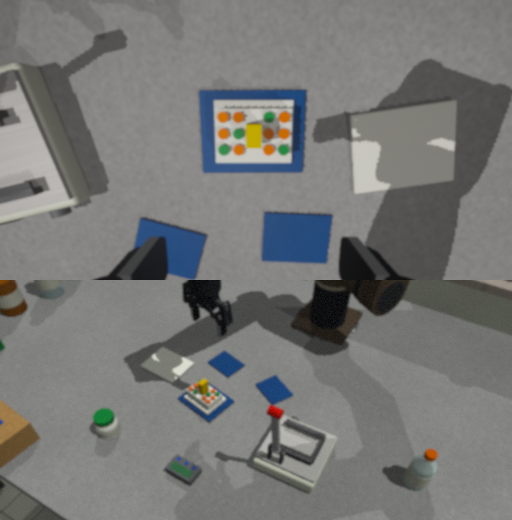

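The cassette sits upright, centred and square on the large blue plate. The bar is still open, and the bottle, jar and timer look undisturbed. Handing in.

```bash
python3 -c "
from plant import ctrl
print(ctrl.sign_off())"
```

```text
the job is handed in; nothing more can be done
None
```

The job is done and handed in at about 16 s of the 54 s allowed; the hand-in reports no verdict.

- **Bar:** I gripped the red roller by its flat ends and swung the bar to about 1.75 rad. It was still open in the last scene picture.
- **Cassette:** I slid it about 121 mm out of the channel along -y, with negligible forces. I then carried it to the largest blue plate and lowered it until the plate took the weight, and released it.
- **Last checks:** The handle is about 1.5 mm from the plate's centre (+1.1, -1.1 mm) and the cassette is square with the plate to within about 1°. The bottle, jar and timer look where they were (by eye), the cassette is off the white mat, and the gripper is open and clear of everything.
- **Small disagreement:** During the last few millimetres of lowering, small commanded steps barely changed the height and drifted about 1 mm in x. I judged contact from the wrist force falling to near zero at the expected height.

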